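# Punch the check mark into the square sample coupon

### The arm

A 7-joint arm with a two-finger parallel gripper is mounted at the origin on the work surface. World frame = base frame: x ahead of the robot, y to its left, z up, the work surface at z = 0. Lengths are in m, angles in rad, forces in N, time in s.
With the tool pointing down it reaches from about 0.425 to 0.925 m from the base axis. Payload 6.8 kg.
Tool frame: the origin (TCP) lies where the fingers leave the gripper's body, on its centre line; the fingertips stand 73 mm ahead of it and the grasp point (between the pads) lies 54 mm ahead of it; z points along the fingers, y is the line along which they close (so a half turn about z gives the same grasp; the last joint's range is limited). The gripper opens to 85 mm and grips with 20 to 120 N. Pads are 22 mm wide; open, the fingers measure 114 mm over their backs; the gripper's body (76 mm by 85 mm) begins 54 mm behind the grasp point. The pads swing forward as they close: fully open they stand 13 mm farther back than shut.
Start: joints at [1.08, 0.477, 0.022, 1.555, -0.011, 1.109, -0.083], TCP at [0.252, -0.626, 0.304] pointing down, gripper open.
Joint ranges: [-2.96, 2.96], [-0.34, 2.1], [-1.41, 1.46], [0.24, 2.44], [-1.37, 4.51], [0.17, 1.92], [-2.96, 2.96]. Speed limits (rad/s): [2.39, 2.39, 3.14, 3.14, 3.14, 3.14, 3.14].

### API

Orientations are given as a rotation vector (axis times angle).
In Python, from bench import r gives the robot as it stands.
- The arm moves only by the tool drive_effector, called as name(argument=value, ...), one argument or row to a line, values as JSON. Schema: {"type":"object","properties":{"segments":{"type":"string"},"jaw":{"type":"number"},"clamp_n":{"type":"number"},"only":{"type":"string"},"quiet":{"type":"boolean"},"lines":{"type":"string"}},"required":["segments"],"additionalProperties":false}. segments is a string of 1 to 5 rows, parted by semicolons, with the numbers parted by commas; each row has 6 numbers: dx, dy, dz in m, then a rotation vector rx, ry, rz in rad; each row is the pose to reach, as a shift and turn from the pose commanded when the call began, along the tool's axes at that moment; what a row does not reach only later rows make up. A row lasts 1/10 s, in which the tool goes at most 0.05 m and 0.15 rad, less where a joint would pass 70% of its speed; a pose out of reach is approached as far as the arm can. jaw is the finger opening in m, set as the call begins (left out keeps the last). The fingers move at their own pace and stop on an object; clamp_n is the grip in N (left out, the last holds). Time passes only in rows, so rows that do not move let the fingers close. The tool returns the time, the measured TCP pose, the force, the opening and the grip force at its end. only (a regular expression) keeps the lines of the reply that match it, lines (a string "A,B") keeps lines A to B, and quiet returns only ok. Input that does not fit is refused with a message, and nothing moves.
- r.get_obs(): the state, without advancing time (a new reading comes with each control period).
- r.grab_frame(name): name is "scene" or "top" or "wrist"; returns (picture, depth): 384x512x3 uint8, blue, green, red; 384x512 float32, m along the optical axis (not along the pixel's ray), 0 where there is no reading.
- r.camera_info(name): a dict with "camera_matrix" (3x3 intrinsics, pixels), "R" (3x3) and "t" (3): a world point X has camera coordinates R X + t. Camera axes: x right, y down, z forward; pixel columns grow to the right and rows downward; lengths in m; the calibration is good to about 2 mm. A picture is of the moment at which its call begins: read the wrist's pose just before it. camera_info takes no time and is no camera call; for the wrist camera it gives the pose at the moment of the call.
- r.hand_in(): hands the job in; it is judged then, once.
The state is a dict: "clock": time; "joints": joint angles; "qvel": joint speeds; "tau": joint torques, N m; "tcp_pos": TCP position; "orientation": TCP orientation; "contact_force": force on the tool from outside, world axes, zero at the start; "moment": the same for the moment, N m; "grip_width": finger opening in m; "gripper_force": force on a finger pad.
Only numpy, scipy, OpenCV 4.12 (cv2) and the standard library are available. Lean on these libraries where they do the work, as an engineer would, in place of code of your own. Each camera call takes 0.05 s, during which the arm holds its last target. There are 200 camera calls.

### The job

Take the hand punch from its rest, bring it upright and press its die face squarely onto the middle of the square coupon until the sprung platform has sunk at least 5 mm; hold it steady there for a second and then lift it straight off without sliding or tipping. Then set the punch down standing upright, its whole face on the round cork pad, without dropping it, and let go. Do not press the round coupon, push no harder than about 25 N, and leave the other things on the bench where they are.

Things in the scene. Friction and masses are not known exactly. Their poses are not given: they have to be found in the camera images.
- punch: Hand punch, 130 mm long, 0.4 kg: round steel die foot 40 mm across, 18 mm thick; round shank 22 mm across; black handle 26 mm square from 85 to 130 mm. Origin: centre of the flat die face; z runs up to the handle. It starts leaning in the rest, z about 30 degrees above level, handle up and away from the robot, the die foot's lowest edge on the bench.
- punch_grip (a point): Point on the punch's axis in the handle, 110 mm above the die face, x and y square to the flats, z up the punch. At the start two flats of the handle are upright, so it can be gripped across them.
- rest: Fixed steel tool rest under the punch's shank: a cross bar, top 38 mm high, between two prongs 12 x 8 mm, 50 mm high, 27 mm apart. Origin: on the bench under the die face's centre as the punch leans; x is the way the punch points, the prongs are 60 mm along it, beyond them only a base 5 mm thick to x = 110 mm.
- square_stand: Fixed marking stand: grey housing 90 x 90 x 36 mm (its steel foot strip is 110 mm long), carrying a sprung 76 mm square steel platform with the SQUARE aluminium coupon, 64 x 64 mm, on it. Origin: centre of the underside; x and y along the sides.
- square_mark (a point): Middle of the top face of the square coupon, 60 mm above the bench when not pressed (small engraved cross). It sinks with the platform; z is up.
- square_platform (a joint): How far the square coupon's platform is pressed down, in m: 0 up, 0.008 at the stop. It springs back by itself. The push needed is about 2.5 N to start it, 10 N at 5 mm, 14.5 N at the stop.
- round_stand: Fixed marking stand like the other, but with a ROUND aluminium coupon 64 mm in diameter. To be left alone. Origin: centre of the underside.
- round_platform (a joint): How far the round coupon's platform is pressed down, in m.
- pad: Fixed round cork parking pad, 80 mm in diameter, 8 mm thick. Origin: centre of the underside; the top is 8 mm above it.
- reagent: Bystander: amber bottle, 60 mm across, 120 mm tall. Origin: centre of the underside.
- jar: Bystander: white jar, 56 mm across, 70 mm tall. Origin: centre of the underside.
- beaker: Bystander: glass beaker, 70 mm across, 85 mm tall. Origin: centre of the underside.
- rack: Bystander: white block with eight tube holes, 60 x 120 x 45 mm. Origin: centre of the underside.
- spanner: Bystander: steel open-end spanner about 170 mm long, 7 mm thick, lying along its x. Origin: under its middle, on the bench.
- sample: Bystander: plain steel puck, 54 mm across, 22 mm tall. Origin: centre of the underside.
- dish: Bystander: shallow white dish, 90 mm across, 16 mm tall. Origin: centre of the underside.

How it is judged:
By the outcome, as a careful person would: the job done as asked, in the order asked, and still so for the second after the job is handed in, with the robot touching nothing.
It also fails if it takes over 64 s, if anything falls off the work surface, if the arm or the gripper's body presses on something with over 40 N, if the wrist force passes 120 N, or if a joint passes its speed limit or range.

## Working session

There is one attempt and no reset: what is moved stays moved. The work goes in short steps, Python scripts to look and compute and a tool call to move; the robot and the scene stay as the last step left them, time stands still between calls to the robot, and variables do not carry over. Pictures are saved under pics/ and viewed, at most 10 in all, crops included, and the job is handed in when it is done.

```bash
ls; mkdir -p pics; python3 - <<'E'
from bench import r
import cv2,numpy as np
for n in("top","scene"):
    im,d=r.grab_frame(n); cv2.imwrite(f"pics/{n}0.png",im); np.save(f"pics/{n}0.npy",d)
    c=r.camera_info(n); print(n,c["camera_matrix"].tolist(),c["R"].round(3).tolist(),c["t"])
o=r.get_obs();print(o["clock"],o["tcp_pos"],o["orientation"],o["contact_force"],o["grip_width"])
E
```

```text
bench.py
pics
top [[491.91342060121076, 0.0, 258.53772067742796], [0.0, 491.91342060121076, 191.94701015300205], [0.0, 0.0, 1.0]] [[-0.027, -1.0, -0.002], [-0.994, 0.027, -0.106], [0.106, -0.001, -0.994]] [0.02313625 0.57281527 1.23868871]
scene [[479.42456566732346, 0.0, 244.93070859861317], [0.0, 479.42456566732346, 203.53870651842823], [0.0, 0.0, 1.0]] [[0.687, 0.727, 0.007], [0.525, -0.49, -0.696], [-0.502, 0.482, -0.718]] [-0.39010162 -0.24623741  1.56309191]
0.1 [ 0.25195054 -0.62577175  0.30302097] [-3.08264976e+00 -5.97305338e-01  6.99609307e-04] [ 0.06439507 -0.16420304  0.81361417] 0.08552150091332793
```

View pics/top0.png

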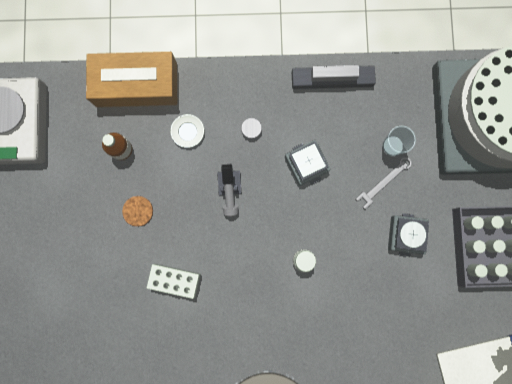

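View pics/scene0.png

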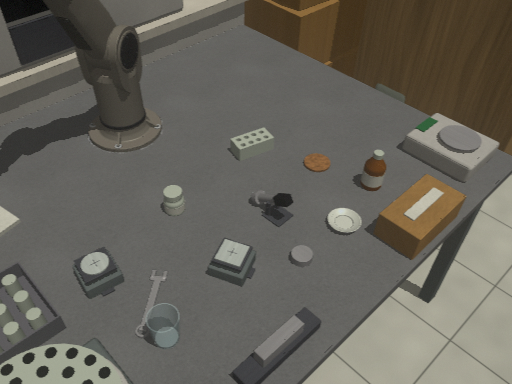

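Top view: the square coupon is at about (309,161), the punch handle at (227,172) with its foot at (231,212), and the cork pad at (137,211). The round stand is at (412,235). Scene view: the same layout, with the square coupon at (233,253) and the punch at about (275,200).

```bash
cat > h.py <<'E'
import cv2,numpy as np
from bench import r
def cloud(d,c):
    K=np.array(c["camera_matrix"]);R=np.array(c["R"]);t=np.array(c["t"])
    v,u=np.indices(d.shape); P=np.stack([(u-K[0,2])/K[0,0]*d,(v-K[1,2])/K[1,1]*d,d],-1)
    return (P-t)@R            # R^T (P-t)
def ray(uv,c,z):
    K=np.array(c["camera_matrix"]);R=np.array(c["R"]);t=np.array(c["t"])
    uv=np.atleast_2d(uv).astype(float)
    D=np.c_[(uv-K[:2,2])/[K[0,0],K[1,1]],np.ones(len(uv))]@R; o=-R.T@t
    return o+D*((z-o[2])/D[:,2])[:,None]
def biggest(m):
    return max(cv2.findContours(m.astype(np.uint8),cv2.RETR_EXTERNAL,cv2.CHAIN_APPROX_NONE)[0],key=cv2.contourArea)
def box(shape,u0,v0,u1,v1):
    m=np.zeros(shape[:2],bool);m[v0:v1,u0:u1]=1;return m
E
python3 - <<'E'
from h import *
im=cv2.imread("pics/top0.png");d=np.load("pics/top0.npy");c=r.camera_info("top");X=cloud(d,c)
f=im.astype(int)
m=box(im.shape,115,190,160,235)&(f[...,2]-f[...,0]>30)
k=biggest(m);p=ray(k[:,0],c,.008);(x,y),rad=cv2.minEnclosingCircle(p[:,:2].astype(np.float32));print("pad",x,y,rad,p.mean(0),np.median(X[m],0))
m=box(im.shape,280,135,335,190)&(f.min(-1)>190)
k=biggest(m);p=ray(k[:,0],c,.060);print("sq",cv2.minAreaRect(p[:,:2].astype(np.float32)),np.median(X[m],0))
b=box(im.shape,210,155,250,225)
for lo in(.05,.06):
    m=b&(X[...,2]>lo); q=X[m];print(lo,len(q),q.mean(0),q.min(0),q.max(0))
q=X[b&(X[...,2]>.03)]
u,s,vt=np.linalg.svd(q-q.mean(0));print("axis",vt[0],q.mean(0),s)
cr=cv2.resize(im[140:230,200:260],None,fx=6,fy=6,interpolation=cv2.INTER_NEAREST)
cv2.imwrite("pics/c.png",cr)
for v in range(160,222,3):print(v,[int(1000*z) for z in X[v,214:246:2,2]])
E
```

```text
pad 0.5355934500694275 0.32654765248298645 0.040561363101005554 [0.53540288 0.32655385 0.008     ] [0.53503085 0.32658999 0.0073032 ]
sq ((0.6479364037513733, -0.12064503133296967), (0.06441453099250793, 0.0629243478178978), 24.091285705566406) [ 0.6480151  -0.12044333  0.05883621]
0.05 325 [0.60157804 0.08345461 0.09173686] [0.43933388 0.00907308 0.05015826] [0.64167559 0.10502943 1.29224834]
0.06 249 [0.60890898 0.08341115 0.10309601] [0.43933388 0.00907308 0.06014816] [0.64167559 0.09902332 1.29224834]
axis [ 0.07189754  0.05724629 -0.99576785] [0.57853106 0.08296034 0.06982879] [2.7957101  0.86759633 0.20601799]
160 [0, -2, 2, 2, 0, 1, -4, -1, -3, -1, 0, -5, -2, -4, 0, -1]
163 [2, 0, 0, -4, 0, 2, 0, -3, 0, 0, 0, -4, -4, -1, 0, 0]
166 [0, 0, -2, -1, 85, 86, 85, 87, 87, 0, -1, 0, -1, -2, 5, -1]
169 [-4, -5, -3, 2, 89, 93, 87, 90, 89, 64, -2, 0, -2, 0, -5, -1]
172 [0, -3, 5, 4, 92, 82, 86, 85, 90, 71, 2, 7, 4, -2, -2, 1]
175 [0, 0, 3, 2, 77, 83, 81, 83, 84, 74, 4, 3, 7, -1, -1, -2]
178 [0, 0, 9, 7, 78, 82, 78, 75, 77, 75, 1, 7, 1, 6, -1, 0]
181 [-3, -1, 6, 1, 8, 71, 75, 70, 68, 70, 6, 2, 9, 2, 1, 0]
184 [0, 3, 6, 6, 0, 60, 66, 67, 66, 56, 4, 3, 6, 5, 0, -1]
187 [2, 0, 3, 47, 50, 53, 61, 62, 62, 55, 50, 49, 4, 2, 0, -3]
190 [-3, -1, 2, 8, 47, 15, 57, 57, 58, 52, 1, 30, -3, 4, -1, -1]
193 [2, 0, 4, 8, 4, -3, 53, 54, 58, 53, 4, 9, 4, 7, 0, -1]
196 [0, -3, -2, -1, 0, -1, 44, 54, 49, 48, -1, 0, 0, -1, -1, 1]
199 [3, 1, 3, 0, 1, 0, 43, 45, 45, 42, -1, -5, -1, -2, 2, 0]
202 [-1, 1, 2, -2, 1, 0, 38, 47, 38, 40, -3, 3, -3, -2, -1, -2]
205 [-3, -4, 0, 0, 0, 19, 32, 35, 35, 33, 24, 27, 0, 3, 0, 0]
208 [-1, 0, -2, -2, 0, 38, 32, 35, 38, 41, 35, 30, 2, 0, 0, -4]
211 [0, 4, 0, 0, -1, 31, 38, 35, 36, 37, 35, 29, 14, -6, 0, 1]
214 [1, 3, 0, -4, 0, -2, 30, 34, 34, 38, 31, 0, -4, 0, 0, -5]
217 [1, 3, 0, 2, 1, 2, -2, -4, 0, 3, 0, 0, -1, 2, 2, 0]
220 [2, 0, -2, -2, -2, 0, -10, 0, 2, -1, 5, 2, 0, -2, 1, -3]
```

View pics/c.png

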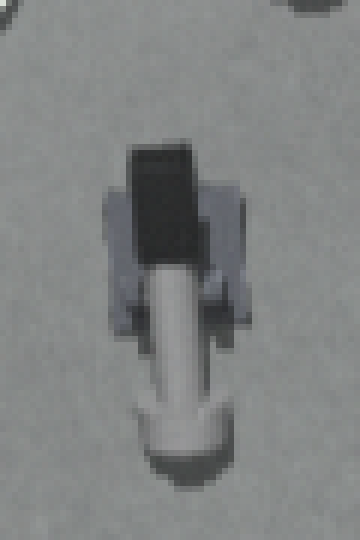

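Crop: the black handle spans crop pixels (130-195, 145-265) and the foot sits at about (185,430). The punch lies almost along +x, with the prongs either side of its shank.

```bash
cat >> h.py <<'E'
from scipy.spatial.transform import Rotation as Ro
def tgt(grasp,ang,yaw,back=.054):
    """tool whose z points at elevation ang (rad, in the vertical plane with azimuth yaw), y horizontal -> TCP pos, Rotation"""
    h=np.array([np.cos(yaw),np.sin(yaw),0]);z=np.cos(ang)*h+np.array([0,0,np.sin(ang)])
    y=np.array([-h[1],h[0],0]); 
    c=[]
    for s in(1,-1):
        c.append(Ro.from_matrix(np.c_[np.cross(s*y,z),s*y,z]))
    return np.array(grasp)-back*z,c
def delta(p,c):
    o=r.get_obs();R0=Ro.from_rotvec(o["orientation"]);
    print("t",round(o["clock"],2),"tcp",o["tcp_pos"].round(4),"j",np.round(o["joints"],2).tolist(),"F",np.round(o["contact_force"],1),"w",round(o["grip_width"],4))
    print(" d",R0.inv().apply(p-o["tcp_pos"]).round(4))
    for R in c:print(" rot",(R0.inv()*R).as_rotvec().round(4))
E
python3 - <<'E'
from h import *
im=cv2.imread("pics/top0.png");d=np.load("pics/top0.npy");c=r.camera_info("top");X=cloud(d,c);f=im.astype(int)
b=box(im.shape,218,162,236,186)&(f.max(-1)<60)
k=biggest(b);print(cv2.boundingRect(k),cv2.minAreaRect(k))
q=X[b&(X[...,2]>.06)&(X[...,2]<.1)];A=np.c_[q[:,0],np.ones(len(q))]
print(len(q),"z=ax+b",np.linalg.lstsq(A,q[:,2],rcond=None)[0])
# midline: per image row, edges of dark handle, cast at its side-top height
for v in range(165,184,2):
    us=np.where(b[v])[0]; z=np.median(X[v][b[v]][:,2]); p=ray([[us.min()-.5,v],[us.max()+.5,v]],c,z)
    print(v,us.min(),us.max(),p.mean(0).round(4),np.ptp(p[:,1]).round(4))
for v in range(190,216,2):
    us=np.arange(224,240);us=us[(X[v,224:240,2]>.028)&(X[v,224:240,2]<.07)];z=np.median(X[v,us,2]);p=ray([[us.min()-.5,v],[us.max()+.5,v]],c,z-.008)
    print(v,us.min(),us.max(),p.mean(0).round(4),np.ptp(p[:,1]).round(4))
delta(np.zeros(3),[])
c=r.camera_info("wrist");o=r.get_obs();R0=Ro.from_rotvec(o["orientation"])
R=np.array(c["R"]);print("cam in tool",R0.inv().apply(-R.T@c["t"]-o["tcp_pos"]),"cam z in tool",R0.inv().apply(R[2]),R0.as_matrix().round(2).tolist())
E
```

```text
(222, 165, 12, 19) ((227.5, 174.0), (18.0, 11.0), 90.0)
192 z=ax+b [ 0.46557909 -0.20462488]
165 223 231 [0.6372 0.0843 0.0824] 0.0224
167 222 231 [0.6307 0.085  0.092 ] 0.0247
169 222 231 [0.6261 0.0853 0.0895] 0.0247
171 222 231 [0.6214 0.0855 0.0874] 0.0247
173 222 232 [0.6169 0.0846 0.0838] 0.0273
175 222 232 [0.6122 0.0848 0.0817] 0.0273
177 223 233 [0.6076 0.0826 0.0783] 0.0274
179 223 233 [0.6031 0.0829 0.0749] 0.0274
181 223 233 [0.5985 0.0833 0.0714] 0.0275
183 223 233 [0.5936 0.0835 0.0698] 0.0275
190 225 237 [0.5784 0.0776 0.0468] 0.0331
192 225 232 [0.5735 0.0841 0.0463] 0.0204
194 225 233 [0.5688 0.0832 0.0418] 0.023
196 225 233 [0.5639 0.0834 0.0398] 0.023
198 225 233 [0.5588 0.0836 0.0387] 0.023
200 226 233 [0.5539 0.0826 0.0357] 0.0205
202 226 233 [0.549  0.0828 0.0332] 0.0205
204 226 233 [0.5443 0.0833 0.0273] 0.0206
206 227 237 [0.5393 0.0772 0.0228] 0.0285
208 224 237 [0.5339 0.0809 0.0283] 0.036
210 224 236 [0.5286 0.0822 0.0301] 0.0334
212 224 236 [0.5236 0.0824 0.0282] 0.0334
214 226 234 [0.5186 0.0826 0.0261] 0.0232
t 0.1 tcp [ 0.252  -0.6258  0.303 ] j [1.08, 0.48, 0.02, 1.56, -0.01, 1.11, -0.08] F [ 0.1 -0.2  0.8] w 0.0855
 d [ 1.000e-04 -6.741e-01  3.041e-01]
cam in tool [ 0.06747975 -0.00062619 -0.06975649] cam z in tool [-2.62043275e-01  1.54411367e-04  9.65056111e-01] [[0.93, 0.37, -0.0], [0.37, -0.93, 0.0], [-0.0, -0.0, -1.0]]
```

```bash
python3 - <<'E'
from h import *
g=[.620,.0845,.072]
delta(*tgt(g,np.radians(-120),.025,back=.054+.11))
E
```

```text
t 0.1 tcp [ 0.252  -0.6258  0.303 ] j [1.08, 0.48, 0.02, 1.56, -0.01, 1.11, -0.08] F [ 0.1 -0.2  0.8] w 0.0855
 d [ 0.6835 -0.4925  0.0897]
 rot [ 0.7222  0.1285 -2.6977]
 rot [ 0.0921 -0.5175  0.35  ]
```

drive_effector(
  segments="0.02,-0.015,0,0,0,0;0.06,-0.044,0,0,0,0;0.1,-0.073,0,0,0,0;0.14,-0.102,0,0,0,0;0.18,-0.13,0,0,0,0",
  jaw=0.085,
  clamp_n=20,
)

```text
clock: 0.6
tcp_pos: [0.3711, -0.4363, 0.3036]
orientation: [-3.084, -0.597, 0.0]
contact_force: [1.7, 0.0, 0.7]
grip_width: 0.0849
gripper_force: 0.0
```

drive_effector(
  segments="0.04,-0.029,0,0,0,0;0.08,-0.058,0,0,0,0;0.12,-0.087,0,0,0,0;0.16,-0.116,0,0,0,0;0.2,-0.145,0,0,0,0",
)

```text
clock: 1.1
tcp_pos: [0.5024, -0.2273, 0.3038]
orientation: [-3.084, -0.597, 0.0]
contact_force: [0.9, 0.1, -0.9]
grip_width: 0.0851
gripper_force: 0.0
```

drive_effector(
  segments="0.04,-0.029,0,0,0,0.07;0.08,-0.058,0,0,0,0.14;0.12,-0.087,0,0,0,0.21;0.16,-0.116,0,0,0,0.28;0.2,-0.145,0,0,0,0.35",
)

```text
clock: 1.6
tcp_pos: [0.6338, -0.0183, 0.3035]
orientation: [3.141, 0.047, -0.001]
contact_force: [-0.3, -1.3, 0.1]
grip_width: 0.0851
gripper_force: 0.0
```

```bash
python3 - <<'E'
from h import *
g=[.620,.0845,.072]
delta(*tgt(g,np.radians(-120),.025,back=.054+.11))
E
```

```text
t 1.6 tcp [ 0.6338 -0.0183  0.3035] j [0.08, 0.42, -0.19, 1.65, 0.09, 1.08, -1.69] F [-0.3 -1.3  0.1] w 0.0851
 d [ 0.0713 -0.1028  0.0894]
 rot [ 8.1090e-01  2.3000e-03 -3.0305e+00]
 rot [ 0.0015 -0.5229  0.0045]
```

drive_effector(
  segments="0.015,-0.02,0,0,-0.1,0;0.03,-0.04,0.015,0,-0.21,0;0.045,-0.06,0.03,0,-0.32,0;0.06,-0.08,0.045,0,-0.42,0;0.07,-0.102,0.06,0.001,-0.523,0.004",
)

```text
clock: 2.1
tcp_pos: [0.7006, 0.0848, 0.2429]
orientation: [3.025, 0.042, -0.816]
contact_force: [0.6, -0.5, -0.0]
grip_width: 0.085
gripper_force: 0.0
```

drive_effector(
  segments="0,0,0,0,0,0",
)

```text
clock: 2.2
tcp_pos: [0.6989, 0.0886, 0.2357]
orientation: [3.022, 0.051, -0.83]
contact_force: [-0.1, 0.8, -1.3]
grip_width: 0.0847
gripper_force: 0.0
```

```bash
python3 - <<'E'
from h import *
im,d=r.grab_frame("wrist");cv2.imwrite("pics/w1.png",im);np.save("pics/w1.npy",d)
g=[.620,.0845,.072]
delta(*tgt(g,np.radians(-120),.025))
c=r.camera_info("wrist");o=r.get_obs()
np.savez("pics/w1c",camera_matrix=c["camera_matrix"],R=c["R"],t=c["t"])
E
```

```text
t 2.25 tcp [0.6992 0.0864 0.2387] j [-0.09, 0.84, -0.19, 1.15, 0.03, 1.68, -1.79] F [ 0.1 -1.1  0.2] w 0.0852
 d [ 0.0156 -0.0004  0.1299]
 rot [-0.0101  0.0046 -3.1356]
 rot [0.003  0.0064 0.006 ]
```

View pics/w1.png

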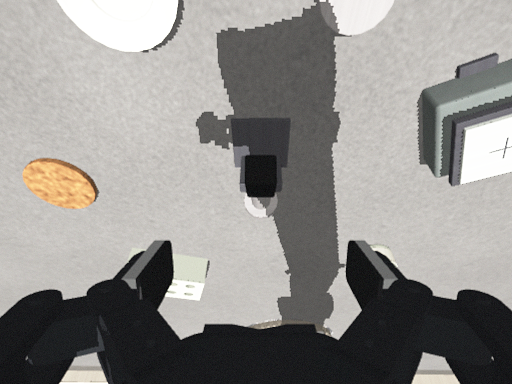

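Wrist view: the handle's end face is at (261,176), centred between the open fingers, with the foot just below it at (260,207). The pad is at the left and the square stand at the right.

```bash
python3 - <<'E'
from h import *
im=cv2.imread("pics/w1.png");d=np.load("pics/w1.npy");c=np.load("pics/w1c.npz");X=cloud(d,c);f=im.astype(int)
b=box(im.shape,240,150,282,200)&(f.max(-1)<26)&(X[...,2]>.05)
print(b.sum(),cv2.boundingRect(b.astype(np.uint8)))
for v in range(152,200,4):
    us=np.where(b[v])[0]
    if len(us)<5: continue
    z=np.median(X[v,us,2]);p=ray([[us.min()-.5,v],[us.max()+.5,v]],c,z);print(v,us.min(),us.max(),np.median(X[v,us],0).round(4),p.mean(0).round(4),np.ptp(p[:,1]).round(4))
E
```

```text
1075 (245, 156, 32, 41)
156 246 275 [0.6453 0.0848 0.0747] [0.6453 0.0848 0.0747] 0.0246
160 246 275 [0.6436 0.0839 0.078 ] [0.6437 0.0848 0.078 ] 0.0245
164 246 275 [0.6418 0.0847 0.0808] [0.6418 0.0847 0.0808] 0.0244
168 245 275 [0.6402 0.0834 0.0838] [0.6401 0.0851 0.0838] 0.0251
172 245 275 [0.6386 0.0854 0.0869] [0.6385 0.085  0.0869] 0.025
176 245 275 [0.6367 0.0854 0.0898] [0.6368 0.085  0.0898] 0.0249
180 245 275 [0.6349 0.0861 0.0924] [0.6348 0.0849 0.0924] 0.0249
184 246 275 [0.6328 0.0857 0.095 ] [0.6329 0.0845 0.095 ] 0.024
188 246 274 [0.6241 0.085  0.0906] [0.6241 0.0846 0.0906] 0.0241
192 247 273 [0.613  0.0837 0.084 ] [0.6129 0.0842 0.084 ] 0.0236
196 254 271 [0.6003 0.0829 0.0765] [0.6004 0.0815 0.0765] 0.0166
```

drive_effector(
  segments="0.01,0,0.025,0,0,0;0.017,0,0.06,0,0,0;0.017,0,0.09,0,0,0;0.017,0,0.115,0,0,0;0.017,0,0.128,0,0,0",
)

```text
clock: 2.75
tcp_pos: [0.6494, 0.0812, 0.1246]
orientation: [3.027, 0.041, -0.809]
contact_force: [0.8, -0.2, 0.3]
grip_width: 0.0849
gripper_force: 0.0
```

drive_effector(
  segments="0,0,0,0,0,0",
)

```text
clock: 2.85
tcp_pos: [0.6497, 0.0817, 0.1247]
orientation: [3.026, 0.042, -0.811]
contact_force: [0.1, -0.3, 0.4]
grip_width: 0.0851
gripper_force: 0.0
```

```bash
python3 - <<'E'
from h import *
delta(*tgt([.6217,.0845,.072],np.radians(-120),.025))
im,d=r.grab_frame("wrist");cv2.imwrite("pics/w2.png",im)
E
```

```text
t 2.85 tcp [0.6497 0.0817 0.1247] j [-0.07, 0.87, -0.19, 1.38, 0.04, 1.42, -1.8] F [ 0.1 -0.3  0.4] w 0.0851
 d [ 0.0022 -0.0035  0.0056]
 rot [-1.0000e-04  3.7000e-03 -3.1394e+00]
 rot [0.0024 0.0001 0.0022]
```

View pics/w2.png

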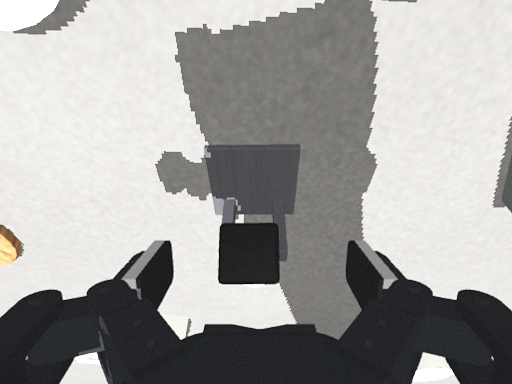

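Wrist view: the handle is at columns 219-279 (centre 249) and the fingers centre on about 259. That puts the tool about 3.5 mm off, in agreement with the computed dy, so I'll correct it and close.

drive_effector(
  segments="0.001,-0.002,0.003,0,0,0;0.002,-0.004,0.005,0,0,0;0.002,-0.004,0.005,0,0,0",
)

```text
clock: 3.2
tcp_pos: [0.6503, 0.0876, 0.1196]
orientation: [3.028, 0.045, -0.809]
contact_force: [0.4, 1.2, -1.0]
grip_width: 0.0849
gripper_force: 0.0
```

drive_effector(
  segments="0,0,0,0,0,0;0,0,0,0,0,0;0,0,0,0,0,0;0,0,0,0,0,0;0,0,0,0,0,0",
  jaw=0.0,
  clamp_n=100,
)

```text
clock: 3.7
tcp_pos: [0.6498, 0.087, 0.1193]
orientation: [3.027, 0.043, -0.811]
contact_force: [-0.6, 0.7, 0.6]
grip_width: 0.0252
gripper_force: 97.9
```

drive_effector(
  segments="0,0,0,0,0,0;0,0,0,0,0,0;0,0,0,0,0,0;0,0,0,0,0,0;0,0,0,0,0,0",
)

```text
clock: 4.2
tcp_pos: [0.6498, 0.087, 0.1192]
orientation: [3.027, 0.044, -0.81]
contact_force: [-0.8, 1.6, 1.1]
grip_width: 0.0249
gripper_force: 97.9
```

drive_effector(
  segments="-0.003,0,-0.005,0,0,0;-0.01,0,-0.018,0,0,0;-0.02,0,-0.035,0,0,0;-0.03,0,-0.052,0,0,0;-0.04,0,-0.07,0,0,0",
)

```text
clock: 4.7
tcp_pos: [0.6504, 0.0869, 0.2023]
orientation: [3.028, 0.044, -0.808]
contact_force: [0.2, -0.3, -4.7]
grip_width: 0.0248
gripper_force: 98.3
```

drive_effector(
  segments="-0.01,0,-0.017,0,0,0;-0.02,0,-0.035,0,0,0;-0.027,0,-0.047,0,0,0;-0.03,0,-0.052,0,0,0;-0.03,0,-0.052,0,0,0",
)

```text
clock: 5.2
tcp_pos: [0.6504, 0.0869, 0.2611]
orientation: [3.028, 0.043, -0.807]
contact_force: [-0.5, -0.4, -5.6]
grip_width: 0.0247
gripper_force: 98.5
```

```bash
python3 - <<'E'
from h import *
delta(*tgt([.6217,.0845,.23],np.radians(-60),.025))
o=r.get_obs();print(o["gripper_force"],o["grip_width"])
E
```

```text
t 5.2 tcp [0.6504 0.0869 0.2611] j [-0.08, 0.73, -0.2, 1.3, 0.02, 1.63, -1.81] F [-0.5 -0.4 -5.6] w 0.0247
 d [-0.0562  0.0015  0.0142]
 rot [-1.5653e+00 -2.0000e-04 -2.7196e+00]
 rot [-2.0000e-04  1.0445e+00  3.9000e-03]
98.51652503013611 0.02474775874526441
```

drive_effector(
  segments="-0.003,0,0,0,0.06,0;-0.009,0,0.001,0,0.17,0;-0.015,0,0.002,0,0.28,0;-0.021,0,0.004,0,0.4,0;-0.027,0,0.007,0,0.52,0",
)

```text
clock: 5.7
tcp_pos: [0.6223, 0.0859, 0.2665]
orientation: [3.141, 0.045, -0.001]
contact_force: [-0.8, -0.3, -5.7]
grip_width: 0.0247
gripper_force: 98.7
```

drive_effector(
  segments="-0.006,0,0,0,0.12,0;-0.013,0,0.001,0,0.24,0;-0.019,0,0.003,0,0.36,0;-0.024,0,0.006,0,0.46,0;-0.027,0,0.007,0,0.525,0",
)

```text
clock: 6.2
tcp_pos: [0.5931, 0.0845, 0.2581]
orientation: [-3.03, -0.043, -0.804]
contact_force: [0.2, -0.4, -5.7]
grip_width: 0.0249
gripper_force: 98.9
```

drive_effector(
  segments="0,0,0,0,0,0;0,0,0,0,0,0",
)

```text
clock: 6.4
tcp_pos: [0.5955, 0.0854, 0.2594]
orientation: [-3.031, -0.044, -0.803]
contact_force: [0.6, 0.1, -4.2]
grip_width: 0.025
gripper_force: 98.8
```

```bash
python3 - <<'E'
from h import *
delta(*tgt([.648,-.1205,.23],np.radians(-60),.025))
E
```

```text
t 6.4 tcp [0.5955 0.0854 0.2594] j [-0.26, 0.25, -0.05, 2.09, 0.48, 0.33, -2.27] F [ 0.6  0.1 -4.2] w 0.025
 d [ 0.0254  0.2072 -0.0051]
 rot [-8.8000e-03 -1.1000e-03 -3.1375e+00]
 rot [-0.0007  0.0056  0.0041]
```

drive_effector(
  segments="0.002,0.01,0,0,0,0;0.007,0.035,-0.001,0,0,0;0.012,0.07,-0.003,0,0,0;0.017,0.11,-0.005,0,0,0;0.022,0.145,-0.005,0,0,0",
)

```text
clock: 6.9
tcp_pos: [0.6177, -0.0613, 0.276]
orientation: [-3.028, -0.042, -0.806]
contact_force: [-0.0, -0.3, -4.9]
grip_width: 0.0245
gripper_force: 98.9
```

drive_effector(
  segments="0.002,0.03,0,0,0,0;0.003,0.05,0,0,0,0;0.003,0.06,0,0,0,0;0.003,0.062,0,0.001,0.003,0.004;0.003,0.062,0,0.001,0.003,0.004",
)

```text
clock: 7.4
tcp_pos: [0.6216, -0.1215, 0.277]
orientation: [-3.024, -0.036, -0.811]
contact_force: [-1.0, -0.0, -3.3]
grip_width: 0.0249
gripper_force: 99.1
```

drive_effector(
  segments="0,0,0,0,0,0;0,0,0,0,0,0",
)

```text
clock: 7.6
tcp_pos: [0.6215, -0.1196, 0.2771]
orientation: [-3.024, -0.041, -0.812]
contact_force: [-0.2, 0.4, -4.4]
grip_width: 0.0248
gripper_force: 99.1
```

```bash
python3 - <<'E'
from h import *
delta(*tgt([.648,-.1205,.23],np.radians(-60),.025))
for n in("scene","wrist","top"):
    im,d=r.grab_frame(n);c=r.camera_info(n);cv2.imwrite(f"pics/{n}3.png",im);np.savez(f"pics/{n}3",d=d,camera_matrix=c["camera_matrix"],R=c["R"],t=c["t"])
a=cv2.imread("pics/scene3.png")[150:300,160:310];b=cv2.imread("pics/wrist3.png")
cv2.imwrite("pics/m3.png",np.hstack([cv2.resize(a,(384,384)),cv2.resize(b[:, 56:456],(400,384))]))
E
```

```text
t 7.6 tcp [ 0.6215 -0.1196  0.2771] j [0.41, 0.3, -0.34, 1.99, 0.08, 0.35, -1.5] F [-0.2  0.4 -4.4] w 0.0248
 d [-0.0007  0.0015  0.0001]
 rot [ 1.6000e-03 -6.6000e-03 -3.1409e+00]
 rot [-0.0042 -0.001   0.0007]
```

View pics/m3.png

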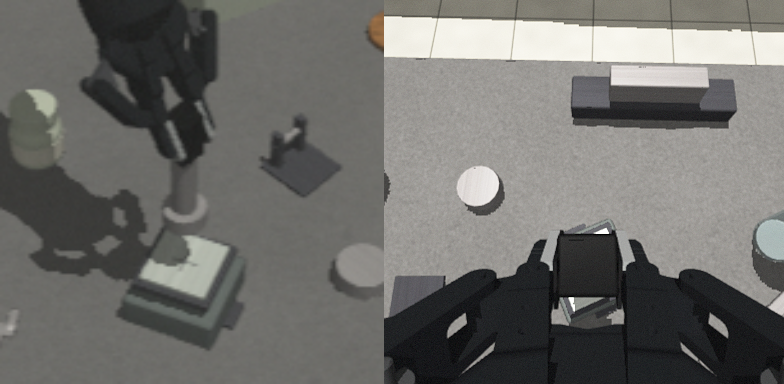

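Left panel (scene): the punch hangs upright with its foot just above and behind the coupon, as expected from the parallax. Right panel (wrist): the handle's end face fills u 228-290, v 235-295.

```bash
cat >> h.py <<'E'
def plane(q):
    for _ in range(4):
        c=q.mean(0);n=np.linalg.svd(q-c,full_matrices=False)[2][2];n*=np.sign(n[2]);e=(q-c)@n;q=q[abs(e)<max(2*e.std(),.0003)]
    return c,n,e.std(),len(q)
def endface(im,d,c):
    X=cloud(d,c);b=box(im.shape,215,225,305,305)&(im.max(-1)<70);zt=np.percentile(X[b][:,2],80)
    b&=abs(X[...,2]-zt)<.008
    k=biggest(b);rc=cv2.minAreaRect(k);m=cv2.erode(b.astype(np.uint8),np.ones((5,5)))>0
    return plane(X[m]),rc,ray(cv2.boxPoints(rc),c,np.median(X[m][:,2]))
def foot(d,c,guess,z0,lim=.035):
    X=cloud(d,c).reshape(-1,3);q=X[np.hypot(*(X[:,:2]-guess).T)<lim];return q[q[:,2]>z0]
def axisfit(q,r0,zlo,zhi,zmid):
    """axis (x,y at zmid, tilt) of the cylinder of radius r0 through points q"""
    from scipy.optimize import least_squares as ls
    q=q[(q[:,2]>zlo)&(q[:,2]<zhi)]
    def f(p):
        dz=q[:,2:]-zmid;ax=np.r_[p[2:],1];ax/=np.linalg.norm(ax)
        return np.linalg.norm(np.cross(q-np.r_[p[:2],zmid],ax),axis=1)-r0
    s=ls(f,np.r_[np.median(q[:,:2],0),0,0],loss="soft_l1",f_scale=.002);return s.x.round(4),len(q),np.abs(f(s.x)).mean().round(4)
E
python3 - <<'E'
from h import *
L=lambda n:(cv2.imread(f"pics/{n}3.png"),np.load(f"pics/{n}3.npz"))
im,z=L("wrist");P,rc,cor=endface(im,z["d"],z);print("end",P,rc);print(cor.round(4),cor.mean(0).round(4))
im,z=L("scene");q=foot(z["d"],z,np.array([.648,-.12]),.09);print(len(q),np.histogram(q[:,2],np.arange(.09,.27,.01)))
print("shank",axisfit(q,.011,.145,.2,.12),"foot",axisfit(q[np.hypot(q[:,0]-.648,q[:,1]+.12)>0.014],.02,.118,.136,.12))
ft=q[q[:,2]<.14];print(ft.min(0),ft.max(0))
E
```

```text
end (array([ 0.64781477, -0.11805608,  0.24748908]), array([-0.00506426,  0.00758375,  0.99995842]), np.float64(0.0005402765422604537), 3082) ((259.5, 269.0), (70.0, 75.0), 90.0)
[[ 0.6604 -0.1021  0.2475]
 [ 0.6612 -0.1338  0.2475]
 [ 0.6333 -0.1336  0.2475]
 [ 0.6325 -0.1037  0.2475]] [ 0.6468 -0.1183  0.2475]
1600 (array([  0,   0,  17,  48, 130,  27,  25,  26,  36,  30,  25,  22,  38,
        90, 102, 194, 108]), array([0.09, 0.1 , 0.11, 0.12, 0.13, 0.14, 0.15, 0.16, 0.17, 0.18, 0.19,
       0.2 , 0.21, 0.22, 0.23, 0.24, 0.25, 0.26]))
shank (array([ 0.6642, -0.1329, -0.0483, -0.0259]), 154, np.float64(0.0026)) foot (array([ 0.6486, -0.1201, -0.0496,  0.044 ]), 136, np.float64(0.0017))
[ 0.62832659 -0.140757    0.11569877] [ 0.67004584 -0.10096914  0.13992274]
```

drive_effector(
  segments="-0.004,0,0.007,0,0,0;-0.01,0,0.0173,0,0,0;-0.016,0,0.0277,0,0,0;-0.022,0,0.0381,0,0,0;-0.025,0,0.0433,0,0,0",
)

```text
clock: 8.25
tcp_pos: [0.6205, -0.1207, 0.2247]
orientation: [-3.025, -0.038, -0.808]
contact_force: [0.9, -0.7, -4.6]
grip_width: 0.0252
gripper_force: 99.1
```

drive_effector(
  segments="0,0,0,0,0,0;0,0,0,0,0,0",
)

```text
clock: 8.45
tcp_pos: [0.6216, -0.1208, 0.2271]
orientation: [-3.025, -0.038, -0.813]
contact_force: [0.6, 0.2, -4.5]
grip_width: 0.0252
gripper_force: 99.1
```

```bash
python3 - <<'E'
from h import *
delta(*tgt([.648,-.1205,.18],np.radians(-60),.025))
for n in("scene","wrist"):
    im,d=r.grab_frame(n);c=r.camera_info(n);cv2.imwrite(f"pics/{n}4.png",im)
    if n=="wrist":P,rc,cor=endface(im,d,c);print("end",P,cor.mean(0).round(4))
    else:
        q=foot(d,c,np.array([.648,-.12]),.066,.03);q=q[q[:,2]<.085];print(len(q),axisfit(q[np.hypot(q[:,0]-.648,q[:,1]+.12)>0.014],.02,.068,.083,.07),q.min(0),q.max(0))
        cv2.imwrite("pics/s4c.png",cv2.resize(im[180:300,180:300],(600,600)))
print(np.mean([r.get_obs()["contact_force"] for _ in range(1)],0))
E
```

```text
t 8.45 tcp [ 0.6216 -0.1208  0.2271] j [0.37, 0.37, -0.29, 2.03, 0.12, 0.24, -1.54] F [ 0.6  0.2 -4.5] w 0.0252
 d [-0.0007  0.0003 -0.    ]
 rot [-2.4000e-03  4.6000e-03  3.1409e+00]
 rot [-0.0029 -0.0015 -0.0007]
138 (array([ 0.649 , -0.1218, -0.0408,  0.0935]), 75, np.float64(0.0011)) [ 0.63139325 -0.14208544  0.06616844] [ 0.67034088 -0.10227302  0.08496592]
end (array([ 0.64807528, -0.11946314,  0.19811561]), array([-0.00587546,  0.00517307,  0.99996936]), np.float64(0.000544202460426913), 2959) [ 0.6473 -0.1194  0.1981]
[ 0.30276847 -0.54745546 -3.12465106]
```

View pics/s4c.png

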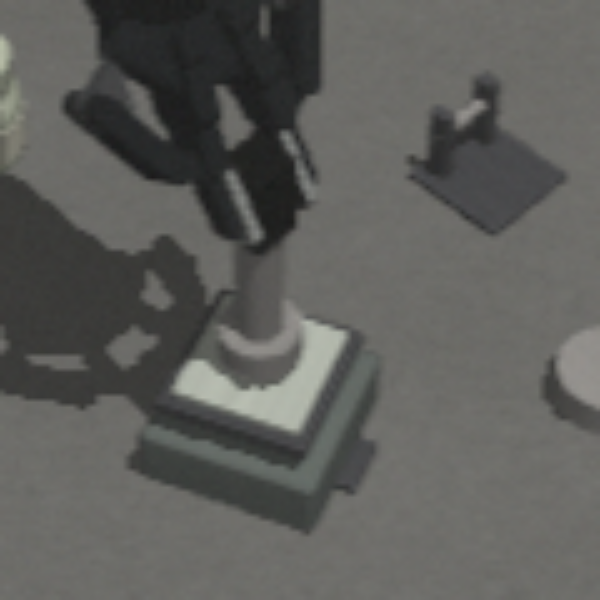

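Scene crop: the foot sits just above the middle of the square coupon, with its shadow under it. The fit gives (0.649, -0.121) and the coupon is at (0.648, -0.1205), so I'll descend slowly.

drive_effector(
  segments="-0.001,0,0.0017,0,0,0;-0.002,0,0.0035,0,0,0;-0.003,0,0.0052,0,0,0;-0.003,0,0.0052,0,0,0",
)

```text
clock: 8.95
tcp_pos: [0.6212, -0.1208, 0.2208]
orientation: [-3.025, -0.038, -0.812]
contact_force: [-0.2, -0.0, -4.8]
grip_width: 0.0249
gripper_force: 99.1
```

drive_effector(
  segments="-0.0005,0,0.0009,0,0,0;-0.001,0,0.0017,0,0,0;-0.0015,0,0.0026,0,0,0;-0.0015,0,0.0026,0,0,0",
)

```text
clock: 9.35
tcp_pos: [0.6217, -0.1209, 0.2185]
orientation: [-3.025, -0.038, -0.814]
contact_force: [-1.6, 0.2, -0.6]
grip_width: 0.0251
gripper_force: 99.6
```

drive_effector(
  segments="0,0,0,0,0,0",
)

```text
clock: 9.45
tcp_pos: [0.6217, -0.1209, 0.2185]
orientation: [-3.025, -0.038, -0.814]
contact_force: [-0.7, 0.2, -1.2]
grip_width: 0.0248
gripper_force: 99.6
```

drive_effector(
  segments="-0.0005,0,0.0009,0,0,0;-0.001,0,0.0017,0,0,0;-0.0015,0,0.0026,0,0,0;-0.002,0,0.0035,0,0,0;-0.002,0,0.0035,0,0,0",
)

```text
clock: 9.95
tcp_pos: [0.6219, -0.1209, 0.2146]
orientation: [-3.024, -0.038, -0.815]
contact_force: [-3.3, -0.6, 6.0]
grip_width: 0.0247
gripper_force: 100.4
```

drive_effector(
  segments="-0.0005,0,0.0009,0,0,0;-0.001,0,0.0017,0,0,0;-0.0012,0,0.0021,0,0,0;-0.0012,0,0.0021,0,0,0;-0.0012,0,0.0021,0,0,0",
)

```text
clock: 10.45
tcp_pos: [0.622, -0.1209, 0.2126]
orientation: [-3.024, -0.038, -0.815]
contact_force: [-3.4, 0.0, 7.7]
grip_width: 0.0249
gripper_force: 100.8
```

```bash
python3 - <<'E'
from h import *
delta(*tgt([.648,-.1205,.17],np.radians(-60),.025))
im,d=r.grab_frame("wrist");P,rc,cor=endface(im,d,r.camera_info("wrist"));print("end",P,cor.mean(0).round(4))
E
```

```text
t 10.45 tcp [ 0.622  -0.1209  0.2126] j [0.36, 0.39, -0.28, 2.04, 0.14, 0.2, -1.55] F [-3.4  0.   7.7] w 0.0249
 d [ 0.0012  0.0002 -0.0041]
 rot [-0.0048  0.0038  3.1409]
 rot [-0.0024 -0.0031 -0.0007]
end (array([ 0.6468669 , -0.11998559,  0.18299087]), array([-6.77496451e-03, -2.66874408e-04,  9.99977014e-01]), np.float64(0.0005569917109916811), 2600) [ 0.6474 -0.1194  0.183 ]
```

drive_effector(
  segments="0,0,0,0,0,0;0,0,0,0,0,0;0,0,0,0,0,0;0,0,0,0,0,0;0,0,0,0,0,0",
)

```text
clock: 11.0
tcp_pos: [0.622, -0.1209, 0.2126]
orientation: [-3.024, -0.038, -0.815]
contact_force: [-4.5, 0.2, 8.0]
grip_width: 0.0246
gripper_force: 100.8
```

drive_effector(
  segments="0,0,0,0,0,0;0,0,0,0,0,0;0,0,0,0,0,0;0,0,0,0,0,0;0,0,0,0,0,0",
)

```text
clock: 11.5
tcp_pos: [0.622, -0.1209, 0.2127]
orientation: [-3.024, -0.038, -0.815]
contact_force: [-4.5, -0.8, 8.4]
grip_width: 0.0249
gripper_force: 100.8
```

drive_effector(
  segments="0,0,0,0,0,0;0,0,0,0,0,0;0,0,0,0,0,0;0,0,0,0,0,0;0,0,0,0,0,0",
)

```text
clock: 12.0
tcp_pos: [0.622, -0.1209, 0.2127]
orientation: [-3.024, -0.038, -0.815]
contact_force: [-4.5, 0.2, 8.0]
grip_width: 0.0249
gripper_force: 100.8
```

drive_effector(
  segments="0.0005,0,-0.0009,0,0,0;0.001,0,-0.0017,0,0,0;0.0015,0,-0.0026,0,0,0;0.002,0,-0.0035,0,0,0;0.0025,0,-0.0043,0,0,0",
)

```text
clock: 12.5
tcp_pos: [0.6217, -0.1209, 0.2169]
orientation: [-3.025, -0.038, -0.813]
contact_force: [-0.8, -0.7, 2.1]
grip_width: 0.025
gripper_force: 100.0
```

drive_effector(
  segments="0.0005,0,-0.0009,0,0,0;0.001,0,-0.0017,0,0,0;0.0015,0,-0.0026,0,0,0;0.002,0,-0.0035,0,0,0;0.003,0,-0.0052,0,0,0",
)

```text
clock: 13.0
tcp_pos: [0.6203, -0.1207, 0.2214]
orientation: [-3.026, -0.038, -0.807]
contact_force: [0.2, 0.5, -4.6]
grip_width: 0.0251
gripper_force: 99.1
```

drive_effector(
  segments="0.003,0,-0.0052,0,0,0;0.008,0,-0.0139,0,0,0;0.015,0,-0.026,0,0,0;0.022,0,-0.038,0,0,0;0.03,0,-0.052,0,0,0",
)

```text
clock: 13.5
tcp_pos: [0.6211, -0.121, 0.2837]
orientation: [-3.025, -0.038, -0.812]
contact_force: [0.5, 0.0, -4.9]
grip_width: 0.0248
gripper_force: 98.9
```

drive_effector(
  segments="0.01,0,-0.0173,0,0,0;0.02,0,-0.0346,0,0,0;0.025,0,-0.0433,0,0,0;0.025,0,-0.0433,0,0,0",
)

```text
clock: 13.9
tcp_pos: [0.622, -0.1213, 0.3351]
orientation: [-3.024, -0.038, -0.819]
contact_force: [0.1, -0.4, -3.2]
grip_width: 0.0249
gripper_force: 99.2
```

```bash
python3 - <<'E'
from h import *
delta(*tgt([.5355,.3266,.25],np.radians(-60),.025))
im,d=r.grab_frame("wrist");P,rc,cor=endface(im,d,r.camera_info("wrist"));print("end",P,cor.mean(0).round(4))
E
```

```text
t 13.9 tcp [ 0.622  -0.1213  0.3351] j [0.45, 0.23, -0.38, 1.93, 0.04, 0.47, -1.47] F [ 0.1 -0.4 -3.2] w 0.0249
 d [-0.1079 -0.4499 -0.0177]
 rot [-8.1000e-03  2.9000e-03  3.1412e+00]
 rot [-0.0018 -0.0051 -0.0004]
end (array([ 0.64748618, -0.11961967,  0.30358591]), array([-0.00836965,  0.00551602,  0.99994976]), np.float64(0.0005472453771240522), 3095) [ 0.6467 -0.1197  0.3036]
```

```bash
python3 - <<'E'
from h import *
delta(*tgt([.5355,.3266,.288],np.radians(-60),-1.0))
E
```

```text
t 13.95 tcp [ 0.6213 -0.1212  0.3334] j [0.45, 0.24, -0.38, 1.93, 0.04, 0.47, -1.47] F [-0.8  0.2 -5.6] w 0.0252
 d [-0.0762 -0.473  -0.0446]
 rot [ 1.300e-03 -6.172e-01 -2.180e+00]
 rot [-0.5157 -0.0011  0.8865]
```

drive_effector(
  segments="-0.003,-0.015,-0.001,-0.017,0,0.03;-0.008,-0.05,-0.005,-0.052,0,0.09;-0.015,-0.09,-0.009,-0.095,0,0.164;-0.022,-0.135,-0.013,-0.14,0,0.242;-0.029,-0.18,-0.017,-0.185,0,0.32",
)

```text
clock: 14.45
tcp_pos: [0.5921, 0.01, 0.33]
orientation: [2.946, -0.416, 0.769]
contact_force: [0.3, 0.2, -5.3]
grip_width: 0.0246
gripper_force: 99.3
```

```bash
python3 - <<'E'
from h import *
delta(*tgt([.5355,.3266,.288],np.radians(-60),-1.0))
E
```

```text
t 14.45 tcp [0.5921 0.01   0.33  ] j [-0.06, 0.16, -0.19, 2.02, 0.52, 0.57, -2.47] F [ 0.3  0.2 -5.3] w 0.0246
 d [-0.1395 -0.3064 -0.083 ]
 rot [-0.0173 -0.4626 -2.4772]
 rot [-0.3572  0.0133  0.625 ]
```

j7 is running toward its limit in that direction, so I'll yaw the other way, which brings j7 back toward mid-range.

drive_effector(
  segments="0,0,0,0.02,0,-0.035;0,0,0,0.075,0,-0.13;0,0,0,0.145,0,-0.25;0,0,0,0.215,0,-0.372;0,0,0,0.285,0,-0.494",
)

```text
clock: 14.95
tcp_pos: [0.5919, 0.0093, 0.3291]
orientation: [-2.974, -0.287, -0.769]
contact_force: [0.3, 0.3, -5.4]
grip_width: 0.0251
gripper_force: 100.1
```

drive_effector(
  segments="0,0,0,0.07,0,-0.121;0,0,0,0.14,0,-0.242;0,0,0,0.21,0,-0.364;0,0,0,0.28,0,-0.485;0,0,0,0.32,0,-0.554",
)

```text
clock: 15.45
tcp_pos: [0.5923, 0.0081, 0.3295]
orientation: [-2.6, -1.145, -0.676]
contact_force: [0.7, -1.0, -4.8]
grip_width: 0.025
gripper_force: 100.0
```

```bash
python3 - <<'E'
from h import *
delta(*tgt([.5355,.3266,.288],np.radians(-60),1.8))
E
```

```text
t 15.45 tcp [0.5923 0.0081 0.3295] j [0.62, 0.3, -0.68, 1.9, -0.31, 0.68, -0.53] F [ 0.7 -1.  -4.8] w 0.025
 d [ 0.1594 -0.2339  0.0887]
 rot [-1.1000e-03 -5.6630e-01  2.2337e+00]
 rot [ 0.467  -0.0009 -0.8455]
```

drive_effector(
  segments="0.008,-0.012,0.004,0.025,0,-0.045;0.027,-0.039,0.015,0.08,0,-0.145;0.048,-0.07,0.027,0.14,0,-0.253;0.069,-0.101,0.038,0.2,0,-0.36;0.09,-0.132,0.05,0.25,0,-0.45",
)

```text
clock: 15.95
tcp_pos: [0.5642, 0.1757, 0.3329]
orientation: [-2.154, -1.716, -0.567]
contact_force: [0.1, 0.3, -4.5]
grip_width: 0.0247
gripper_force: 100.3
```

```bash
python3 - <<'E'
from h import *
delta(*tgt([.5355,.3266,.288],np.radians(-60),1.8))
E
```

```text
t 15.95 tcp [0.5642 0.1757 0.3329] j [0.46, 0.37, -0.83, 1.84, -0.25, 0.79, -0.37] F [ 0.1  0.3 -4.5] w 0.0247
 d [ 0.1018 -0.0495  0.0569]
 rot [-1.0000e-04 -3.0290e-01  2.7298e+00]
 rot [ 2.181e-01 -1.000e-04 -3.958e-01]
```

drive_effector(
  segments="0.03,-0.015,0.017,0.06,0,-0.11;0.06,-0.029,0.034,0.12,0,-0.22;0.085,-0.041,0.047,0.18,0,-0.33;0.099,-0.048,0.055,0.218,0,-0.396;0.102,-0.05,0.057,0.218,0,-0.396",
)

```text
clock: 16.45
tcp_pos: [0.541, 0.3026, 0.3351]
orientation: [-1.673, -2.112, -0.45]
contact_force: [-0.0, 0.4, -4.2]
grip_width: 0.0248
gripper_force: 100.1
```

drive_effector(
  segments="0,0,0,0,0,0;0,0,0,0,0,0",
)

```text
clock: 16.65
tcp_pos: [0.5427, 0.298, 0.3349]
orientation: [-1.683, -2.108, -0.451]
contact_force: [-0.1, 0.1, -5.0]
grip_width: 0.0247
gripper_force: 100.1
```

```bash
python3 - <<'E'
from h import *
delta(*tgt([.5355,.3266,.24],np.radians(-60),1.8))
for n in("wrist","scene"):
    im,d=r.grab_frame(n);c=r.camera_info(n);cv2.imwrite(f"pics/{n}5.png",im)
    if n=="wrist":P,rc,cor=endface(im,d,c);print("end",P,cor.mean(0).round(4))
    else:
        q=foot(d,c,np.array([.5355,.3266]),.13,.04);q=q[q[:,2]<.2];print(len(q),axisfit(q[np.hypot(q[:,0]-.5355,q[:,1]-.3266)>0.014],.02,.173,.192,.18),q.min(0),q.max(0))
E
```

```text
t 16.65 tcp [0.5427 0.298  0.3349] j [0.27, 0.5, -0.91, 1.71, -0.13, 0.94, -0.25] F [-0.1  0.1 -5. ] w 0.0247
 d [-0.0219 -0.0005  0.0429]
 rot [ 1.4000e-03 -5.3000e-03  3.1364e+00]
 rot [ 0.0034  0.0009 -0.0052]
end (array([0.5380088 , 0.323296  , 0.30527447]), array([-0.00715169, -0.00406808,  0.99996615]), np.float64(0.0005223522361053728), 2914) [0.5386 0.3225 0.3053]
146 (array([ 0.5378,  0.323 , -0.0135,  0.0427]), 106, np.float64(0.0019)) [0.51562356 0.29989426 0.17305584] [0.55975908 0.34423565 0.19988509]
```

drive_effector(
  segments="0,-0.001,0.006,0,0,0;-0.01,-0.0014,0.026,0,0,0;-0.025,-0.0014,0.052,0,0,0;-0.04,-0.0014,0.078,0,0,0;-0.05,-0.0014,0.095,0,0,0",
)

```text
clock: 17.25
tcp_pos: [0.5398, 0.3018, 0.2259]
orientation: [-1.682, -2.108, -0.449]
contact_force: [-1.0, 0.1, -5.2]
grip_width: 0.0249
gripper_force: 100.2
```

drive_effector(
  segments="-0.008,0,0.014,0,0,0;-0.014,0,0.024,0,0,0;-0.0185,0,0.032,0,0,0;-0.021,0,0.036,0,0,0;-0.021,0,0.036,0,0,0",
)

```text
clock: 17.75
tcp_pos: [0.5406, 0.3029, 0.1866]
orientation: [-1.68, -2.109, -0.452]
contact_force: [-0.1, -0.7, -4.0]
grip_width: 0.0247
gripper_force: 100.1
```

```bash
python3 - <<'E'
from h import *
delta(*tgt([.5355,.3266,.14],np.radians(-60),1.8))
for n in("wrist","scene"):
    im,d=r.grab_frame(n);c=r.camera_info(n);cv2.imwrite(f"pics/{n}6.png",im)
    if n=="wrist":P,rc,cor=endface(im,d,c);print("end",P,cor.mean(0).round(4))
    else:
        q=foot(d,c,np.array([.5355,.3266]),.014,.04);q=q[q[:,2]<.06];print(len(q),axisfit(q[np.hypot(q[:,0]-.5355,q[:,1]-.3266)>0.014],.02,.02,.04,.03),q.min(0),q.max(0))
        cv2.imwrite("pics/s6c.png",cv2.resize(im[80:220,240:400],(640,560)))
E
```

```text
t 17.75 tcp [0.5406 0.3029 0.1866] j [0.2, 0.68, -0.83, 1.83, -0.04, 0.67, -0.22] F [-0.1 -0.7 -4. ] w 0.0247
 d [-0.0023  0.0005 -0.0015]
 rot [-1.2000e-03 -4.5000e-03  3.1387e+00]
 rot [ 0.0029 -0.0008 -0.0029]
end (array([0.53542078, 0.32858574, 0.15732748]), array([-0.00533205, -0.00522736,  0.99997212]), np.float64(0.0005538269443899996), 2682) [0.5363 0.3279 0.1573]
141 (array([  -17.0847,    -9.6   , -1193.995 ,  -671.0809]), 50, np.float64(0.0037)) [0.51643508 0.30554505 0.02410225] [0.55895666 0.34780036 0.05937698]
```

View pics/s6c.png

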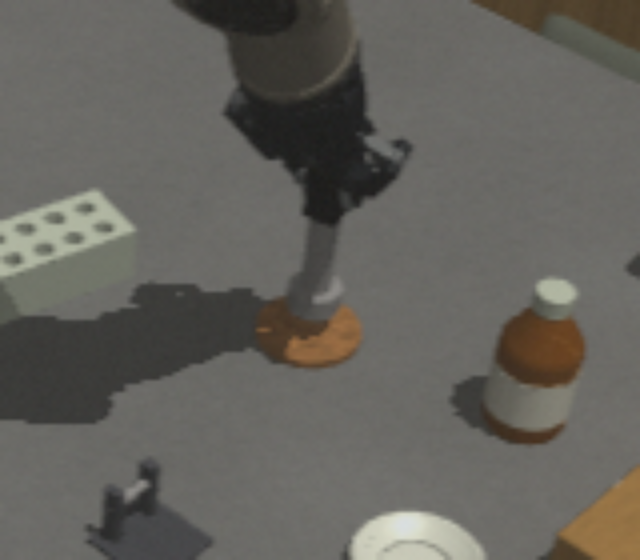

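Scene crop: the upright punch hangs over the pad. The pad ellipse is centred at about (310,330) and the foot at (317,295), still about 19 mm above the cork.

drive_effector(
  segments="-0.002,0,0.0035,0,0,0;-0.005,0,0.0087,0,0,0;-0.007,0,0.0121,0,0,0;-0.008,0,0.0139,0,0,0;-0.008,0,0.0139,0,0,0",
)

```text
clock: 18.35
tcp_pos: [0.5403, 0.3028, 0.1703]
orientation: [-1.68, -2.109, -0.451]
contact_force: [0.5, 0.8, -4.7]
grip_width: 0.025
gripper_force: 100.3
```

drive_effector(
  segments="-0.0003,0,0.0005,0,0,0;-0.0006,0,0.001,0,0,0;-0.001,0,0.0017,0,0,0;-0.001,0,0.0017,0,0,0",
)

```text
clock: 18.75
tcp_pos: [0.5405, 0.3029, 0.1687]
orientation: [-1.68, -2.109, -0.452]
contact_force: [-0.5, -0.2, -5.5]
grip_width: 0.0246
gripper_force: 100.3
```

drive_effector(
  segments="-0.0003,0,0.0005,0,0,0;-0.0005,0,0.0009,0,0,0;-0.0005,0,0.0009,0,0,0",
)

```text
clock: 19.05
tcp_pos: [0.5405, 0.3029, 0.1677]
orientation: [-1.68, -2.109, -0.452]
contact_force: [-0.6, 0.8, -4.4]
grip_width: 0.0249
gripper_force: 100.3
```

drive_effector(
  segments="-0.0003,0,0.0005,0,0,0;-0.0005,0,0.0009,0,0,0;-0.0005,0,0.0009,0,0,0",
)

```text
clock: 19.35
tcp_pos: [0.5406, 0.3033, 0.1675]
orientation: [-1.679, -2.109, -0.453]
contact_force: [-1.5, -2.2, 5.3]
grip_width: 0.0248
gripper_force: 101.6
```

drive_effector(
  segments="-0.0003,0,0.0005,0,0,0;-0.0003,0,0.0005,0,0,0;-0.0003,0,0.0005,0,0,0",
)

```text
clock: 19.65
tcp_pos: [0.5407, 0.3034, 0.1674]
orientation: [-1.679, -2.109, -0.453]
contact_force: [-2.4, -3.5, 9.6]
grip_width: 0.0247
gripper_force: 102.4
```

drive_effector(
  segments="0.0002,0,-0.0004,0,0,0;0.0005,0,-0.0009,0,0,0;0.0005,0,-0.0009,0,0,0",
)

```text
clock: 19.95
tcp_pos: [0.5406, 0.3032, 0.1675]
orientation: [-1.68, -2.109, -0.453]
contact_force: [-2.2, -1.6, 3.6]
grip_width: 0.0247
gripper_force: 101.1
```

drive_effector(
  segments="0,0,0,0,0,0;0,0,0,0,0,0",
  clamp_n=20,
)

```text
clock: 20.15
tcp_pos: [0.5406, 0.3032, 0.1675]
orientation: [-1.68, -2.109, -0.453]
contact_force: [-2.1, -2.5, 4.6]
grip_width: 0.0249
gripper_force: 101.4
```

drive_effector(
  segments="0,0,0,0,0,0;0,0,0,0,0,0;0,0,0,0,0,0;0,0,0,0,0,0;0,0,0,0,0,0",
  jaw=0.06,
)

```text
clock: 20.65
tcp_pos: [0.5405, 0.303, 0.1671]
orientation: [-1.68, -2.109, -0.452]
contact_force: [-1.0, 0.1, 0.8]
grip_width: 0.0602
gripper_force: 0.0
```

drive_effector(
  segments="0,0,-0.003,0,0,0;0,0,-0.012,0,0,0;0,0,-0.03,0,0,0;0,0,-0.055,0,0,0;0,0,-0.085,0,0,0",
)

```text
clock: 21.15
tcp_pos: [0.5496, 0.2609, 0.2415]
orientation: [-1.679, -2.109, -0.451]
contact_force: [-0.5, 0.0, -0.3]
grip_width: 0.0605
gripper_force: 0.0
```

drive_effector(
  segments="0,0,-0.03,0,0,0;0,0,-0.06,0,0,0;0,0,-0.08,0,0,0;0,0,-0.08,0,0,0",
)

```text
clock: 21.55
tcp_pos: [0.5608, 0.221, 0.313]
orientation: [-1.684, -2.11, -0.458]
contact_force: [0.5, 0.2, 0.3]
grip_width: 0.0601
gripper_force: 0.0
```

```bash
python3 - <<'E'
from h import *
for n in("wrist","scene"):
    im,d=r.grab_frame(n);c=r.camera_info(n);cv2.imwrite(f"pics/{n}7.png",im)
    q=foot(d,c,np.array([.5355,.3266]),.015,.035);t=q[(q[:,2]>.13)&(q[:,2]<.145)];print(n,len(q),len(t),t.mean(0),plane(t) if len(t)>30 else "",q.min(0),q.max(0))
a=cv2.imread("pics/scene7.png")[60:300,150:410];b=cv2.imread("pics/wrist7.png")
cv2.imwrite("pics/m7.png",np.hstack([cv2.resize(a,(390,360)),cv2.resize(b,(400,360))]))
E
```

```text
wrist 1382 706 [0.53576538 0.32926752 0.13566476] (array([0.5355064 , 0.32997257, 0.13587025]), array([ 0.00294653, -0.00284276,  0.99999162]), np.float64(0.0005946124253840129), 602) [0.51577229 0.31041325 0.0151486 ] [0.5550053  0.34504892 0.13880364]
scene 393 65 [0.53810383 0.32521412 0.13498602] (array([0.53752436, 0.32451117, 0.13500942]), array([-0.0044289 , -0.13606232,  0.99069038]), np.float64(0.0018057890621455191), 60) [0.51918599 0.30522992 0.01514916] [0.55698644 0.34809003 0.14055717]
```

View pics/m7.png

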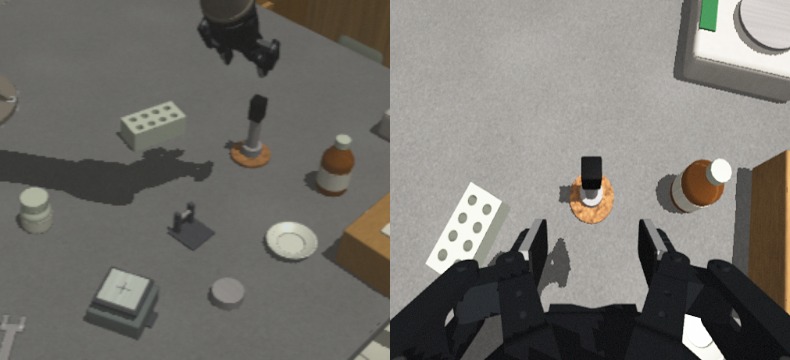

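The punch stands upright and free in the middle of the pad: scene panel (252,150), wrist panel (592,195). Its top is at about z = 0.136, tilt is under 0.3°, and everything else is where it was.

```bash
python3 -c "
from bench import r
print(r.hand_in())"
```

```text
the job is handed in; nothing more can be done
None
```

I pressed the square coupon to about 6–7 mm (estimated from about 12 N of push and the punch height), held it there about 1.5 s and lifted straight off. The punch now stands upright and released in the middle of the cork pad, and I handed the job in at about 21.7 s.

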